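# Proof-pull a glued coat peg with the spring scale

### The arm

A 6-joint arm with a two-finger parallel gripper is mounted at the origin on the work surface. World frame = base frame: x ahead of the robot, y to its left, z up, the work surface at z = 0. Lengths are in mm, angles in rad, forces in N, time in s.
With the tool pointing down it reaches from about 350 to 925 mm from the base axis. Payload 6.4 kg.
Tool frame: the origin (TCP) lies at the very end of the fingers, on their centre line; the grasp point (between the pads) lies 19 mm behind it; z points along the fingers, y is the line along which they close (so a half turn about z gives the same grasp; the last joint's range is limited). The gripper opens to 85 mm and grips with 20 to 120 N. Pads are 22 mm wide; open, the fingers measure 114 mm over their backs; the gripper's body (76 mm by 85 mm) begins 54 mm behind the grasp point. The pads swing forward as they close: fully open they stand 13 mm farther back than shut.
Start: joints at [-1.508, 0.245, 1.558, -0, 1.339, -0.174], TCP at [152.49, -631.871, 231.29] pointing down, gripper open.
Joint ranges: [-3.13, 3.13], [-1.02, 2.26], [0.13, 2.54], [-0.95, 4.09], [0.21, 2.88], [-2.74, 2.74]. Speed limits (rad/s): [2.57, 2.57, 3.14, 3.14, 3.14, 3.14].

### API

Orientations are given as a unit quaternion [w, x, y, z].
In Python, from bench import ctrl, viewer gives the robot as it stands. The module is installed in compiled form; this text tells all that it offers.
- The arm moves only by the tool move_arm, never from a script. Its arguments are lists of equal length, an entry for each row: "hand": the gripper's target within -1 to 1 (shut at 1, half-way at 0, fully open at -1); "slide": the shift along the tool's x, y, z in mm, a list of three; "twist": the turn, a rotation vector about the tool's x, y, z in degrees, a list of three. A call has 1 to 20 rows; each row is the pose to reach, as a shift and turn from the pose commanded when the call began, along the tool's axes at that moment; what a row does not reach only later rows make up. A row lasts 1/10 s, in which the tool goes at most 50 mm and 8.59 degrees, less where a joint would pass 70% of its speed; a pose out of reach is approached as far as the arm can. A call with a gripper value outside its range is refused whole. The fingers move at their own pace and stop on an object; "squeeze" is the grip in N (left out, the last holds). Time passes only in rows, so rows that repeat a pose let the fingers close. It gives the time, the measured TCP pose, the force, the opening and the grip force at its end, in the units of the state.
- ctrl.get_state(): the state, without advancing time (a new reading comes with each control period).
- viewer.read_camera(name): name is "side" or "top"; returns the picture (420x560x3 uint8, red, green, blue); there is no depth.
- viewer.camera_info(name): a dict with "intrinsics" (3x3 intrinsics, pixels), "extrinsics" (4x4, takes a point from world to camera coordinates). Camera axes: x right, y down, z forward; pixel columns grow to the right and rows downward; lengths in mm; the calibration is good to about 2 mm. A picture is of the moment at which its call begins. camera_info takes no time and is no camera call.
- ctrl.job_done(): hands the job in; it is judged then, once.
Trained networks look in the newest picture that a camera, given by its name, has taken for a name from the list of things; names that differ only in an ending like _2 or _b are one class to them, and where a whole thing is asked for, a point or a joint stands for the part that bears it (a point fixed in the world has none). Each returns a list of dicts, best first, with "conf" (0 to 1); they miss things now and then, are a little off and sometimes report something else, mostly with a low value. They report only what shows in the picture. A call takes as long as a camera call.
- viewer.outline_of(camera, name): "region" (420x560 bool, what is visible of it).
- viewer.mark_of(camera, name): "centre" ([x, y, z] in mm, in the coordinates of the camera as it stood for that picture, good to about 4 mm: a listed point, or the origin of a listed thing).
The state is a dict: "time": time; "joint_pos": joint angles; "qd": joint speeds; "effort": joint torques, N m; "eef_pos": TCP position; "tool_rot": TCP orientation; "contact_force": force on the tool from outside, world axes, zero at the start; "ft_torque": the same for the moment, N m; "width": finger opening in mm; "gripper_force": force on a finger pad.
Only numpy, scipy, OpenCV 4.12 (cv2) and the standard library are available. Lean on these libraries where they do the work, as an engineer would, in place of code of your own. Each camera call takes 0.05 s, during which the arm holds its last target. There are 200 camera calls.

### The job

The middle peg of the coat-peg rail clamped in the bench vice has just been glued in and must be proof-loaded: pick up the spring scale from the bench, put its hook round the middle peg, and draw the scale out level and square to the rail until the pointer stands on the 10 newton line (the second long line after the zero line), never pulling past the 15 newton line and without knocking anything else about. Finish while holding the scale there, steady in mid-air with the pull still on the peg: do not let go or put it down.

Things in the scene. Friction and masses are not known exactly. Their poses are not given: they have to be found in the camera images.
- scale: Spring scale lying face up, 170 to 270 g. Aluminium case 190 long x 30 wide x 20 thick, flat sides; origin at the centre of its underside, x along the case to the hook end, z out of the face. Case x -95 to +95, hanging ring behind to x -130, hook tip at +156. Rod leaves the front end at height 10. Grip the flat sides at x -80 to -25, behind the scale plate; centre of mass near x +10.
- slide (a joint): How far the rod and hook are drawn out of the case, m: 0 at rest (pointer on the zero line), 0.040 on the 10 N line, 0.060 on the 15 N line, end stop 0.080. A spring pulls it back with 250 N/m, starting from 0 N at 0.
- pointer (a point): Steel pointer bar on the case's face (height 20); moves with the rod in a slot. On the plate, lines across the slot every 4 mm = 1 N, long thick ones at 0, 5, 10, 15, 20 N, at x = +5, 25, 45, 65, 85 mm of the scale.
- hook (a point): Centre of the hook's round bay, on the rod: at rest 137 mm ahead of the scale's origin at height 10. Wire 5 mm thick, bent flat in the plane of the face: inner radius 14, outer 19, with a gap only in the rear quarter on the scale's -y side. It goes round a 12 mm peg when lowered flat over it; pulled tight, the peg's axis sits about 8 mm ahead of this point. Axes as the scale's.
- vice: Bench vice, bolted down, a coat-peg rail clamped flat in its jaws. Origin on the bench right under the middle peg; x along the rail, z up; fixed jaw on the +y side, screw and T-bar on the -y side (to y -195). Wooden rail 280 x 70 x 18, top 100 mm above the bench; three upright dowel pegs in a row at x -90, 0, +90. Jaws 120 wide, 94 high, fixed jaw and foot to y +85.
- middle_peg: The middle dowel peg of the three, 12 mm thick, 65 mm tall, straight. Origin at its foot on the rail's top (100 mm above the bench); its axis is z.
- peg_top (a point): Centre of the middle peg's top end, 165 mm above the bench.
- glue_bottle: Bystander: white glue bottle, 52 across, 130 tall, origin under its centre.
- brush: Bystander: flat paint brush 200 long, lying along its x.
- offcut: Bystander: wood offcut 75 x 50 x 18 lying flat, origin under its centre.
- canvas: Bystander: painted canvas 200 x 150 x 16 lying flat, origin under its centre.
- paint_a: Bystander: paint bottle 58 across, 190 tall, origin under its centre.
- paint_b: Bystander: paint bottle 58 across, 190 tall, origin under its centre.

How it is judged:
By the outcome, as a careful person would: the job done as asked, in the order asked, and still so for the second after the job is handed in, while the arm keeps its last pose, push and grip.
It also fails if it takes over 42 s, if anything falls off the work surface, if the arm or the gripper's body presses on something with over 40 N, if the wrist force passes 120 N, or if a joint passes its speed limit or range.

## Working session

There is one attempt and no reset: what is moved stays moved. The work goes in short steps, Python scripts to look and compute and a tool call to move; the robot and the scene stay as the last step left them, time stands still between calls to the robot, and variables do not carry over. Pictures are saved under pics/ and viewed, at most 10 in all, crops included, and the job is handed in when it is done.

Besides the shell and the picture viewer there is one more tool, called after "Request:" in YAML: its name, and indented under it one key for each argument. move_arm: Moves the arm, as the interface text tells. Its arguments: {"type":"object","properties":{"hand":{"type":"array","items":{"type":"number"}},"slide":{"type":"array","items":{"type":"array","items":{"type":"number"}}},"twist":{"type":"array","items":{"type":"array","items":{"type":"number"}}},"squeeze":{"type":"number"}},"required":["hand","slide","twist"]}

```bash
mkdir -p pics; cat > h.py <<'E'
import numpy as np, cv2
from bench import ctrl, viewer
from scipy.spatial.transform import Rotation as R
def look(c,fn=None):
    im=viewer.read_camera(c)
    if fn: cv2.imwrite('pics/'+fn,im[:,:,::-1])
    return im
def mark(c,n,k=1):
    E=np.array(viewer.camera_info(c)['extrinsics'])
    return [(np.round((np.linalg.inv(E)@np.r_[d['centre'],1])[:3],1).tolist(),round(d['conf'],2)) for d in viewer.mark_of(c,n)[:k]]
def pix(c,p):
    i=viewer.camera_info(c);q=(np.array(i['extrinsics'])@np.r_[p,1])[:3];u=np.array(i['intrinsics'])@q
    return u[:2]/u[2]
def ray(c,uv,z):
    i=viewer.camera_info(c);E=np.array(i['extrinsics']);Rt=E[:3,:3];o=-Rt.T@E[:3,3]
    d=Rt.T@np.linalg.inv(np.array(i['intrinsics']))@np.r_[uv,1]
    return o+d*(z-o[2])/d[2]
E
python3 - <<'E'
from h import *
print(ctrl.get_state())
a=look('top','t0.png');b=look('side','s0.png')
for n in ['scale','hook','pointer','vice','middle_peg','peg_top','glue_bottle','brush','offcut','canvas','paint_a']:
    print(n,mark('top',n,2),mark('side',n,2))
for c in('top','side'):
    i=viewer.camera_info(c);E=np.array(i['extrinsics']);print(c,-E[:3,:3].T@E[:3,3],E[2,:3])
E
```

```text
{'time': 0.0, 'joint_pos': array([-1.50809619e+00,  2.45820493e-01,  1.55903633e+00, -2.37735333e-06,
        1.33864940e+00, -1.74051791e-01]), 'qd': array([-0.00085654,  0.00221816,  0.00045739, -0.00164637, -0.00150692,
       -0.00052968]), 'effort': array([-9.59967911e-04, -4.29504704e+01, -3.26134408e+01, -1.43055431e-04,
        5.27573749e-03,  4.11025027e-06]), 'eef_pos': array([ 152.45548132, -631.29725818,  230.16419951]), 'tool_rot': array([-9.55362605e-04,  9.93001257e-01,  1.18099910e-01,  5.20873099e-05]), 'contact_force': array([-0.20873581,  1.15977789,  0.03532263]), 'ft_torque': array([-0.02386828,  0.00232746,  0.00532721]), 'gripper_force': 0.0, 'width': 85.27302957160191}
scale [([482.8, 252.4, 0.3], 0.91)] [([484.6, 255.4, -1.2], 0.78)]
hook [([474.7, 114.5, 5.2], 0.44)] [([477.6, 118.4, 11.7], 0.39)]
pointer [] [([588.4, -476.3, 2.4], 0.42)]
vice [([561.0, -168.6, -3.8], 0.98)] [([569.0, -168.2, -0.3], 0.76)]
middle_peg [([564.7, -170.0, 99.9], 0.56)] []
peg_top [([564.1, -166.6, 159.7], 0.39)] [([565.0, -162.9, 167.1], 0.39)]
glue_bottle [([442.0, -487.7, -1.4], 0.69), ([430.9, 35.0, 1.9], 0.57)] [([779.3, 56.6, -2.2], 0.59)]
brush [([429.3, 35.6, 1.0], 0.77)] [([431.6, 34.2, 1.2], 0.61)]
offcut [([678.7, 15.4, 1.3], 0.72)] [([682.6, 10.3, -2.5], 0.84), ([519.6, 462.3, -0.4], 0.19)]
canvas [([523.0, 465.0, -2.3], 0.75), ([562.9, -167.2, 158.9], 0.56)] [([521.0, 463.8, -0.2], 0.97)]
paint_a [([445.9, -488.7, 3.2], 0.84), ([586.0, -482.7, -1.1], 0.57)] [([587.2, -477.0, 1.5], 0.85), ([447.6, -481.9, 1.9], 0.64)]
top [ 303.79217663  -23.39458372 1444.92486406] [ 0.22322454  0.01327482 -0.97467666]
side [ 379.41231588  882.78450234 1047.97162154] [ 0.17251117 -0.67509369 -0.71727847]
```

View pics/t0.png

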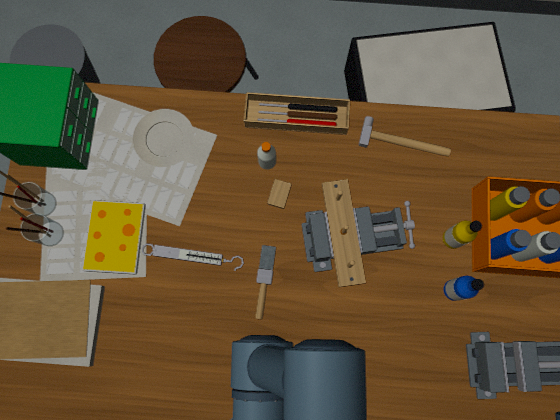

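View pics/s0.png

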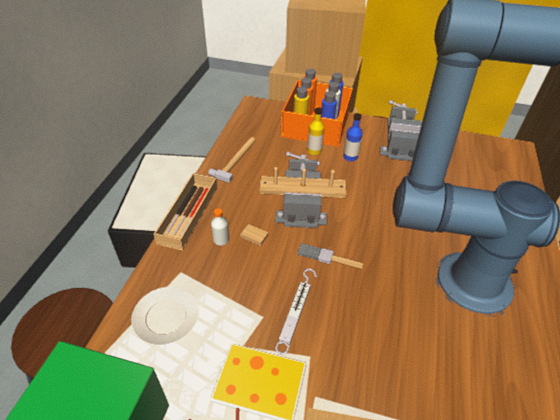

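The top view shows the scale at about (145–242, 250–263), hook end to the right. The rail runs from (330,182) to (358,285) with the middle peg near (343,231), and the vice screw is on the right. The side view agrees. Pulling toward world +y looks clear.

```bash
python3 - <<'E'
from h import *
a=look('top');b=look('side')
for c in('top','side'):
    for n in('scale','vice'):
        o=viewer.outline_of(c,n)
        if not o: print('none');continue
        m=o[0]['region'];ys,xs=np.nonzero(m)
        P=np.array([ray(c,(x,y),10 if n=='scale' else 100)[:2] for x,y in zip(xs,ys)])
        if n=='scale':
            (cx,cy),wh,an=cv2.minAreaRect(P.astype(np.float32));w=np.linalg.svd(P-P.mean(0),full_matrices=False)[2][0]
            t=(P-P.mean(0))@w
            print(c,n,o[0]['conf'],P.mean(0).round(1),'axis',w.round(3),np.degrees(np.arctan2(*w[::-1])),(cx,cy),wh,an,P[t.argmin()],P[t.argmax()])
for c,im in(('top',a),('side',b)):
    u=pix(c,[563,-168,130]);s=pix(c,[480,215,10]);print(c,u,s)
    for k,(q,r) in enumerate(((u,60),(s,60))):
        x,y=int(q[0]),int(q[1]);cr=im[max(0,y-r):y+r,x-r:x+r];cv2.imwrite(f'pics/{c}{k}.png',cv2.resize(cr[:,:,::-1],(400,300) if 0 else (300,300),interpolation=cv2.INTER_CUBIC));print(x-r,max(0,y-r))
R_=lambda n:cv2.imread('pics/'+n)
cv2.imwrite('pics/m1.png',np.vstack([np.hstack([R_('top0.png'),R_('top1.png')]),np.hstack([R_('side0.png'),R_('side1.png')])]))
E
```

```text
top scale 0.7 [484.6 253.8] axis [-0.066 -0.998] -93.78305694764454 (484.7191162109375, 253.13037109375) (216.37460327148438, 32.85577392578125) 86.1325454711914 [478.34666119 361.99537869] [474.98961934 145.35387408]Traceback (most recent call last):
  File "<stdin>", line 8, in <module>
  File "h.py", line 15, in ray
    i=viewer.camera_info(c);E=np.array(i['extrinsics']);Rt=E[:3,:3];o=-Rt.T@E[:3,3]
ValueError: time passes only in moves, steps and waits
```

```bash
python3 - <<'E'
s=open('h.py').read()
s=s.replace("viewer.camera_info(c)","CI[c]").replace("def look","CI={c:viewer.camera_info(c) for c in('top','side')}\ndef look",1)
open('h.py','w').write(s)
E
python3 - <<'E'
from h import *
ims={c:look(c) for c in('top','side')}
rows=[]
for c in ims:
    row=[]
    for p,r in(([563,-168,130],50),([480,215,10],75)):
        x,y=pix(c,p).astype(int);cr=ims[c][y-r:y+r,x-r:x+r];print(c,x-r,y-r,400/(2*r))
        row.append(cv2.resize(cr[:,:,::-1],(400,300) if 0 else (400,400),interpolation=cv2.INTER_CUBIC)[50:350])
    rows.append(np.hstack(row))
cv2.imwrite('pics/m1.png',np.vstack(rows))
E
```

```text
top 295 179 4.0
top 125 182 2.6666666666666665
side 254 126 4.0
side 224 225 2.6666666666666665
```

View pics/m1.png

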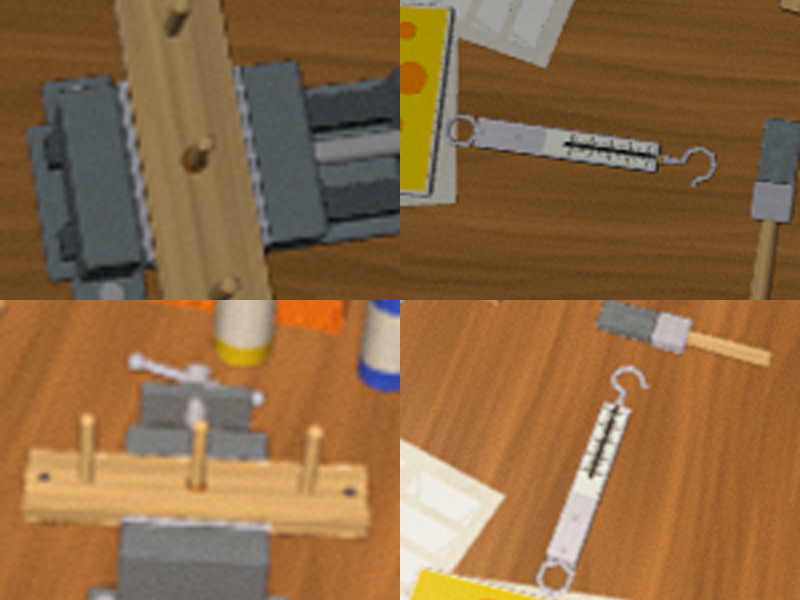

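Request:
move_arm:
  hand: [-1,-1,-1,-1,-1,-1,-1,-1,-1,-1]
  slide:
    - [40,-20,-10]
    - [80,-40,-20]
    - [130,-60,-30]
    - [180,-80,-30]
    - [230,-100,-30]
    - [280,-120,-30]
    - [320,-150,-30]
    - [360,-190,-30]
    - [400,-230,-30]
    - [420,-270,-30]
  twist:
    - [0,0,-8]
    - [0,0,-16]
    - [0,0,-24]
    - [0,0,-32]
    - [0,0,-40]
    - [0,0,-48]
    - [0,0,-56]
    - [0,0,-64]
    - [0,0,-69]
    - [0,0,-73]

```text
time: 2.5
eef_pos: [490.8, -290.2, 261.4]
tool_rot: [0.0, 0.727, 0.687, 0.0]
contact_force: [1.3, -0.3, -0.1]
width: 85.5
gripper_force: 0.0
```

Crops: middle peg top is at (346.8,227.3) in top and (304.3,169.3) in side. The outer peg tops are at (340.8,194) and (353,262.3). The scale has its ring at (148,249.5) and its hook at (237.5,262.6), with the hook gap toward −y as described.

```bash
python3 - <<'E'
from h import *
f=lambda c,u,z:ray(c,u,z).round(1)[:2]
pt=[f('top',u,165) for u in((340.75,194),(346.75,227.25),(353,262.25))];ps=[f('side',u,165) for u in((276,168),(304.25,169.25),(332.75,171))]
print(pt,ps)
for p in(pt,ps):
    d=p[0]-p[2];print('rail len',np.linalg.norm(d),'ang',np.degrees(np.arctan2(d[1],d[0])))
ring,cen,hk=f('top',(148.25,249.5),10),f('top',(187.6,255.1),20),f('top',(237.5,262.6),10)
d=hk-ring;print(ring,cen,hk,np.linalg.norm(d),np.degrees(np.arctan2(*d[::-1])))
E
```

```text
[array([ 647.6, -148.2]), array([ 563.1, -167.4]), array([ 476.7, -186.8])] [array([ 652.2, -143.2]), array([ 564.8, -163. ]), array([ 476.5, -180.6])]
rail len 175.2049371450474 ang 12.72744268706338
rail len 179.6364383971137 ang 12.016788529379056
[491.  360.2] [482.4 248. ] [473.1 110.6] 250.24102381504116 -94.10192967407986
```

Request:
move_arm:
  hand: [-1,-1,-1,-1,-1,-1,-1,-1,-1,-1,-1,-1,-1]
  slide:
    - [40,0,0]
    - [85,0,0]
    - [130,0,0]
    - [180,0,0]
    - [230,0,0]
    - [280,0,0]
    - [330,0,0]
    - [380,0,0]
    - [430,-10,0]
    - [480,-20,0]
    - [530,-30,0]
    - [570,-35,20]
    - [594,-38,50]
  twist:
    - [0,0,0]
    - [0,0,0]
    - [0,0,0]
    - [0,0,0]
    - [0,0,0]
    - [0,0,0]
    - [0,0,0]
    - [0,0,0]
    - [0,0,0]
    - [0,0,0]
    - [0,0,0]
    - [0,0,0]
    - [0,0,0]

```text
time: 3.8
eef_pos: [487.8, 307.0, 213.3]
tool_rot: [0.001, 0.727, 0.687, 0.003]
contact_force: [-0.0, 0.3, -0.2]
width: 85.5
gripper_force: 0.0
```

Request:
move_arm:
  hand: [-0.5,-0.3,-0.3,-0.3,-0.3,-0.3,-0.3,-0.3]
  slide:
    - [-1,0,35]
    - [-2,0,80]
    - [-3,0,125]
    - [-3,0,160]
    - [-3,0,185]
    - [-3,0,198]
    - [-3,0,202]
    - [-3,0,202]
  twist:
    - [0,0,1]
    - [0,0,1]
    - [0,0,1]
    - [0,0,1]
    - [0,0,1]
    - [0,0,1]
    - [0,0,1]
    - [0,0,1]

```text
time: 4.6
eef_pos: [487.6, 300.5, 9.8]
tool_rot: [0.0, 0.734, 0.679, 0.0]
contact_force: [-1.6, -0.4, 0.2]
width: 55.6
gripper_force: 0.0
```

```bash
python3 - <<'E'
from h import *
rows=[]
for c,p in(('top',[485,280,10]),('side',[485,280,10])):
    im=look(c);x,y=pix(c,p).astype(int);x=max(x,75);r=75
    y=min(y,420-r);rows.append(cv2.resize(im[y-r:y+r,x-r:x+r,::-1],(400,400),interpolation=cv2.INTER_CUBIC));print(x-r,y-r)
cv2.imwrite('pics/m2.png',np.hstack(rows))
E
```

```text
101 178
217 245
```

View pics/m2.png

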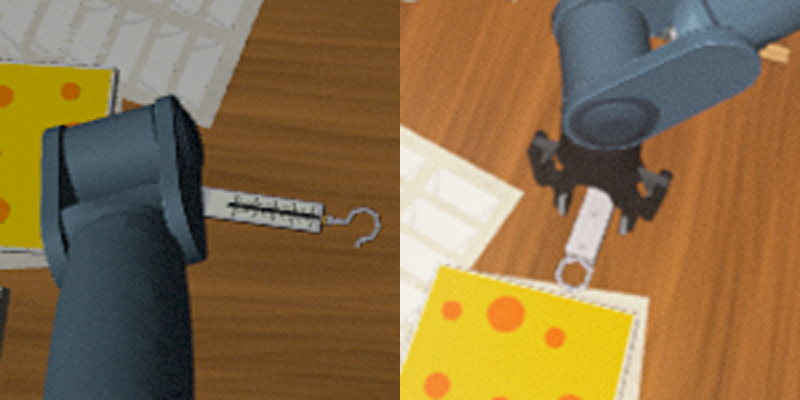

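The open fingers straddle the case behind the plate, with the tail and ring visible in the side view. I'll lower 6 mm more and close.

Request:
move_arm:
  hand: [-0.3,-0.3,0.2,0.5,1,1,1,1,1,1]
  slide:
    - [0,0,4]
    - [0,0,6]
    - [0,0,6]
    - [0,0,6]
    - [0,0,6]
    - [0,0,6]
    - [0,0,6]
    - [0,0,6]
    - [0,0,6]
    - [0,0,6]
  twist:
    - [0,0,0]
    - [0,0,0]
    - [0,0,0]
    - [0,0,0]
    - [0,0,0]
    - [0,0,0]
    - [0,0,0]
    - [0,0,0]
    - [0,0,0]
    - [0,0,0]
  squeeze: 80

```text
time: 5.7
eef_pos: [487.6, 300.5, 3.9]
tool_rot: [0.0, 0.734, 0.679, 0.001]
contact_force: [-0.2, -0.5, 5.0]
width: 28.0
gripper_force: 81.0
```

Request:
move_arm:
  hand: [1,1,1,1,1,1,1,1,1,1,1,1,1,1,1,1,1,1,1,1]
  slide:
    - [0,0,-5]
    - [0,0,-15]
    - [0,0,-35]
    - [0,0,-65]
    - [0,0,-95]
    - [0,0,-125]
    - [0,0,-155]
    - [-10,3,-180]
    - [-30,8,-200]
    - [-55,14,-200]
    - [-85,20,-200]
    - [-115,26,-200]
    - [-145,32,-200]
    - [-175,38,-200]
    - [-205,44,-200]
    - [-230,49,-200]
    - [-252,53,-200]
    - [-268,56,-200]
    - [-276,57,-200]
    - [-279,57.5,-200]
  twist:
    - [0,0,0]
    - [0,0,0]
    - [0,0,0]
    - [0,0,0]
    - [0,0,0]
    - [0,0,0]
    - [0,0,0]
    - [0,0,0]
    - [0,0,-1]
    - [0,0,-3]
    - [0,0,-5]
    - [0,0,-7]
    - [0,0,-9]
    - [0,0,-11]
    - [0,0,-13]
    - [0,0,-15]
    - [0,0,-16]
    - [0,0,-16.8]
    - [0,0,-16.8]
    - [0,0,-16.8]

```text
time: 7.7
eef_pos: [522.4, 17.3, 203.1]
tool_rot: [-0.0, 0.627, 0.779, -0.0]
contact_force: [0.1, -0.1, -2.9]
width: 27.8
gripper_force: 80.1
```

```bash
cat > v.py <<'E'
from h import *
import sys
z=float(sys.argv[1]);rows=[]
for c in('top','side'):
    im=look(c)
    print(c,'hook',mark(c,'hook'),'scale',mark(c,'scale'),'ptr',mark(c,'pointer'),'peg',mark(c,'peg_top'))
    x,y=pix(c,[555,-110,z]).astype(int);r=50;print('crop origin',x-r,y-r,'x8 /400->4')
    rows.append(cv2.resize(im[y-r:y+r,x-r:x+r,::-1],(400,400),interpolation=cv2.INTER_CUBIC))
print(ctrl.get_state()['eef_pos'],ctrl.get_state()['contact_force'])
cv2.imwrite('pics/'+sys.argv[2],np.hstack(rows))
E
python3 v.py 190 m3.png
```

```text
top hook [([565.5, -166.4, 204.7], 0.64)] scale [([530.3, -31.2, 195.7], 0.77)] ptr [([442.4, -487.2, -0.6], 0.61)] peg [([564.9, -166.0, 157.4], 0.4)]
crop origin 274 176 x8 /400->4
side hook [([442.7, -480.5, 1.0], 0.56)] scale [([532.1, -24.6, 200.9], 0.65)] ptr [] peg []
crop origin 253 124 x8 /400->4
[522.75897499  18.05240789 203.2665712 ] [-0.20728959 -0.33590134 -2.06080597]
```

View pics/m3.png

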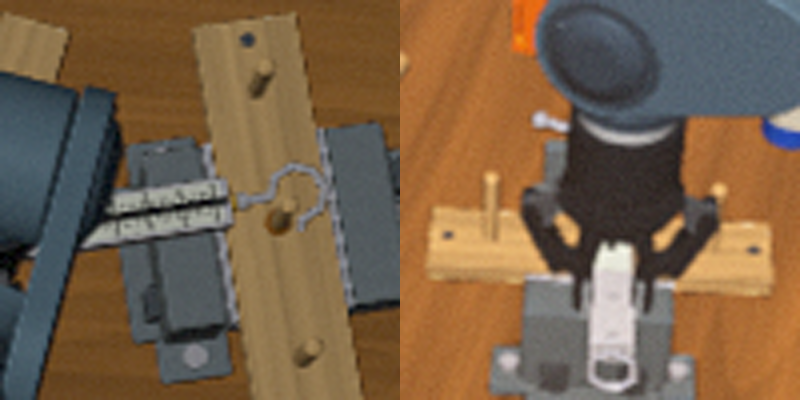

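The top crop shows the hook bay centred near (300,192), which is pixel (349,224), just above the peg top at (346.6,226.8). The side crop shows the scale square to the rail, with no twist visible. I'll refine the numbers.

```bash
python3 - <<'E'
from h import *
h=lambda u,v,z:ray('top',(274+u/4,176+v/4),z)[:2].round(1)
T=np.array([522.8,18.05]);u=np.array([-.2147,.9767])
print('hook',h(300,192,205),'peg',h(290,203,165))
for z in(195,205,215):print(z,pix('top',[564,-165.5,z]))
a,b=h(118,214,215),h(228,204,215);d=a-b;print('slot',a,b,np.degrees(np.arctan2(d[1],d[0])))
# expected bay outline radius/centre pixels for model hook centre
for hc in([565.5,-166.4],[563,-167.5],[566,-170],[569,-168]):
    print(hc,[((pix('top',[hc[0]+19*np.cos(t),hc[1]+19*np.sin(t),205])-[274,176])*4).round(0).tolist() for t in(0,np.pi/2,np.pi,-np.pi/2)])
E
```

```text
hook [ 563.4 -168. ] peg [ 564.3 -166.7]
195 [347.49128432 224.48671914]
205 [348.000108   223.67958188]
215 [348.51683523 222.85990739]
slot [539.8 -58.7] [ 550.8 -124.1] 99.54754145035972
[565.5, -166.4] [[299.0, 158.0], [266.0, 186.0], [296.0, 219.0], [329.0, 191.0]]
[563, -167.5] [[301.0, 162.0], [268.0, 190.0], [298.0, 223.0], [331.0, 195.0]]
[566, -170] [[305.0, 157.0], [272.0, 186.0], [302.0, 219.0], [335.0, 190.0]]
[569, -168] [[302.0, 152.0], [269.0, 181.0], [299.0, 214.0], [332.0, 185.0]]
```

Request:
move_arm:
  hand: [1,1,1,1,1,1,1,1,1,1,1,1,1,1]
  slide:
    - [0,0,3]
    - [0,0,9]
    - [0,0,15]
    - [0,0,21]
    - [0,0,27]
    - [0,0,33]
    - [0,0,39]
    - [0,0,45]
    - [0,0,51]
    - [0,0,57]
    - [0,0,63]
    - [0,0,68]
    - [0,0,72]
    - [0,0,72]
  twist:
    - [0,0,0]
    - [0,0,0]
    - [0,0,0]
    - [0,0,0]
    - [0,0,0]
    - [0,0,0]
    - [0,0,0]
    - [0,0,0]
    - [0,0,0]
    - [0,0,0]
    - [0,0,0]
    - [0,0,0]
    - [0,0,0]
    - [0,0,0]

```text
time: 9.6
eef_pos: [522.4, 17.8, 130.6]
tool_rot: [-0.001, 0.627, 0.779, -0.0]
contact_force: [-0.7, -0.2, -2.9]
width: 27.9
gripper_force: 80.1
```

```bash
python3 v.py 150 m4.png
```

```text
top hook [([562.9, -162.8, 131.6], 0.4)] scale [([531.6, -29.4, 126.3], 0.92)] ptr [] peg [([564.5, -170.5, 163.4], 0.49)]
crop origin 273 179 x8 /400->4
side hook [] scale [([533.9, -26.9, 128.8], 0.53)] ptr [] peg []
crop origin 253 134 x8 /400->4
[522.89194195  17.70014888 131.45223769] [-0.51418467 -0.12955079 -2.05247828]
```

View pics/m4.png

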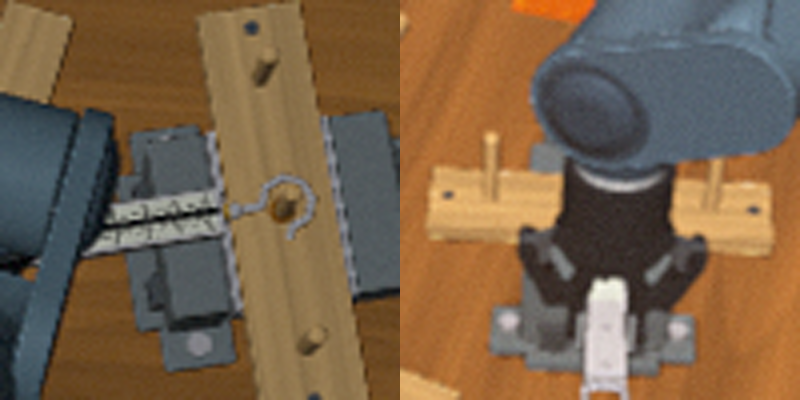

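The hook is round the middle peg with almost no force showing. Now a slow draw-out along tool +x.

Request:
move_arm:
  hand: [1,1,1,1,1,1,1,1,1,1,1,1,1,1,1]
  slide:
    - [2,0,0]
    - [5,0,0]
    - [8,0,0]
    - [11,0,0]
    - [14,0,0]
    - [17,0,0]
    - [20,0,0]
    - [23,0,0]
    - [26,0,0]
    - [29,0,0]
    - [32,0,0]
    - [34,0,0]
    - [35,0,0]
    - [35,0,0]
    - [35,0,0]
  twist:
    - [0,0,0]
    - [0,0,0]
    - [0,0,0]
    - [0,0,0]
    - [0,0,0]
    - [0,0,0]
    - [0,0,0]
    - [0,0,0]
    - [0,0,0]
    - [0,0,0]
    - [0,0,0]
    - [0,0,0]
    - [0,0,0]
    - [0,0,0]
    - [0,0,0]

```text
time: 11.6
eef_pos: [515.5, 51.3, 131.4]
tool_rot: [0.001, 0.627, 0.779, -0.0]
contact_force: [0.2, -6.4, -3.8]
width: 28.1
gripper_force: 80.0
```

```bash
cat > f.py <<'E'
from h import *
u=np.array([-.2147,.9767,0]);w=np.array([.9767,.2147,0]);L=[]
for i in range(6):
    im=look('top');s=ctrl.get_state();L.append(s['contact_force'])
L=np.array(L);print('along',L@u,'lat',L@w,'z',L[:,2].mean(),s['eef_pos'],s['tool_rot'],mark('top','scale'),mark('top','pointer'),mark('top','hook'))
E
python3 f.py
```

```text
along [-6.47220454 -7.4836715  -7.10574693 -6.64783808 -7.71262246 -7.86585186] lat [-0.61039135 -0.00912523 -0.18622115 -0.13829383 -0.67436941 -0.68804669] z -2.540896620327573 [515.54577604  51.21304289 131.44918816] [ 7.23128201e-04  6.26916714e-01  7.79085820e-01 -4.42375194e-04] [([526.0, 5.8, 126.3], 0.86)] [] [([565.1, -156.8, 133.3], 0.54)]
```

Request:
move_arm:
  hand: [1,1,1,1,1,1,1,1]
  slide:
    - [2,0,0]
    - [4,0,0]
    - [6,0,0]
    - [8,0,0]
    - [10,0,0]
    - [11,0,0]
    - [11,0,0]
    - [11,0,0]
  twist:
    - [0,0,0]
    - [0,0,0]
    - [0,0,0]
    - [0,0,0]
    - [0,0,0]
    - [0,0,0]
    - [0,0,0]
    - [0,0,0]

```text
time: 12.85
eef_pos: [513.4, 61.4, 131.5]
tool_rot: [0.001, 0.627, 0.779, -0.001]
contact_force: [1.8, -9.9, -3.0]
width: 27.8
gripper_force: 80.0
```

```bash
python3 f.py; python3 - <<'E'
from h import *
im=np.mean([look('top').astype(float) for _ in range(8)],0).astype(np.uint8)
x,y=pix('top',[540,-70,145]).astype(int);print(x-38,y-25)
cv2.imwrite('pics/m5.png',cv2.resize(im[y-25:y+25,x-38:x+38,::-1],(760,500),interpolation=cv2.INTER_CUBIC))
E
```

```text
along [-10.10838524  -8.94991096 -10.25192723  -8.6551011   -9.73144695
  -9.28394897] lat [-1.16510829 -1.36327536 -1.55521286 -0.68289669 -1.77437161 -0.47156944] z -2.574384842310572 [513.35486368  61.34891355 131.4939649 ] [ 0.00124085  0.62697123  0.779041   -0.00081484] [([525.4, 14.2, 127.1], 0.83)] [] []
268 209
```

View pics/m5.png

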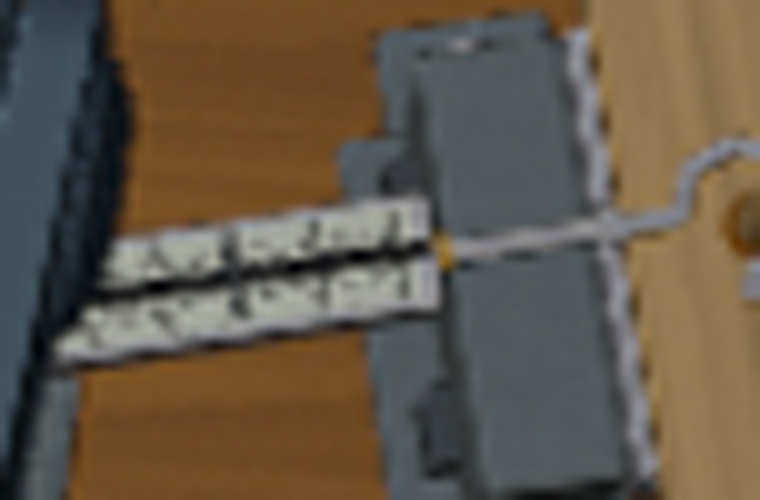

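The pointer bar appears on the second long line after zero, near (235,270) in the crop. The 15 N and 20 N lines are to its right at about 315 and 400. I'll check this with a line profile, a heading measurement and an averaged force.

```bash
python3 - <<'E'
from h import *
g=lambda u,v,z:ray('top',(268+u/10-.45,209+v/10-.45),z)[:2]
for n,a,b,z in(('slot',(110,289),(420,244),147),('rod',(460,248),(600,226),137),('edge',(130,238),(420,199),147)):
    d=g(*a,z)-g(*b,z);print(n,g(*a,z).round(1),g(*b,z).round(1),np.degrees(np.arctan2(d[1],d[0])).round(1))
L=[];I=[]
for i in range(30):
    I.append(look('top').astype(float));L.append(ctrl.get_state()['contact_force'])
L=np.array(L);u=np.array([-.2147,.9767,0]);w=np.array([.9767,.2147,0])
print((L@u).mean(),(L@u).std(),(L@w).mean(),ctrl.get_state()['time'])
m=np.mean(I,0).astype(np.uint8)
x0,y0=268,209;e=cv2.resize(m[y0:y0+50,x0:x0+76],(760,500),interpolation=cv2.INTER_CUBIC).mean(2)
for off in(-32,-22,22,32):
    print(off,[int(e[int(289-(x-110)*45/310+off),x]) for x in range(110,430,5)])
cv2.imwrite('pics/m6.png',cv2.resize(m[y0+17:y0+39,x0+5:x0+45,::-1],(800,440),interpolation=cv2.INTER_LANCZOS4))
E
```

```text
slot [527.8   0.7] [545.1 -76.4] 102.6
rod [546.7 -87.1] [ 555.  -122.3] 103.3
edge [541.2  -3.4] [556.7 -75.7] 102.0
-9.3052218067558 0.5166034486075968 -0.6149345891750584 15.2
-32 [87, 122, 151, 169, 171, 163, 162, 151, 124, 114, 133, 156, 165, 166, 166, 165, 163, 163, 165, 164, 166, 155, 127, 105, 97, 109, 140, 168, 166, 159, 159, 161, 162, 163, 162, 162, 165, 164, 161, 145, 109, 95, 130, 166, 166, 161, 162, 163, 162, 161, 162, 163, 166, 164, 161, 147, 120, 113, 139, 160, 155, 142, 141, 126]
-22 [113, 145, 161, 165, 165, 156, 145, 134, 122, 111, 109, 122, 143, 160, 164, 160, 155, 152, 147, 144, 158, 150, 103, 66, 64, 88, 126, 158, 150, 133, 134, 142, 155, 164, 168, 166, 164, 154, 135, 122, 109, 109, 136, 159, 144, 129, 134, 145, 155, 160, 154, 152, 160, 162, 153, 135, 108, 99, 131, 164, 161, 147, 149, 130]
22 [114, 118, 118, 118, 116, 117, 134, 146, 142, 132, 132, 139, 143, 138, 119, 109, 118, 127, 127, 132, 128, 126, 138, 132, 110, 92, 86, 96, 126, 140, 124, 112, 127, 142, 146, 134, 111, 104, 105, 117, 129, 132, 102, 87, 110, 132, 141, 154, 167, 171, 166, 149, 132, 115, 112, 118, 124, 118, 104, 110, 136, 157, 161, 149]
32 [152, 153, 141, 135, 139, 148, 159, 154, 126, 98, 97, 110, 133, 151, 149, 144, 146, 157, 166, 172, 173, 167, 168, 148, 100, 67, 69, 100, 142, 169, 152, 123, 118, 135, 152, 167, 167, 163, 160, 153, 143, 129, 110, 106, 140, 171, 157, 135, 135, 143, 152, 156, 145, 137, 145, 155, 161, 157, 130, 114, 140, 165, 160, 145]
```

View pics/m6.png

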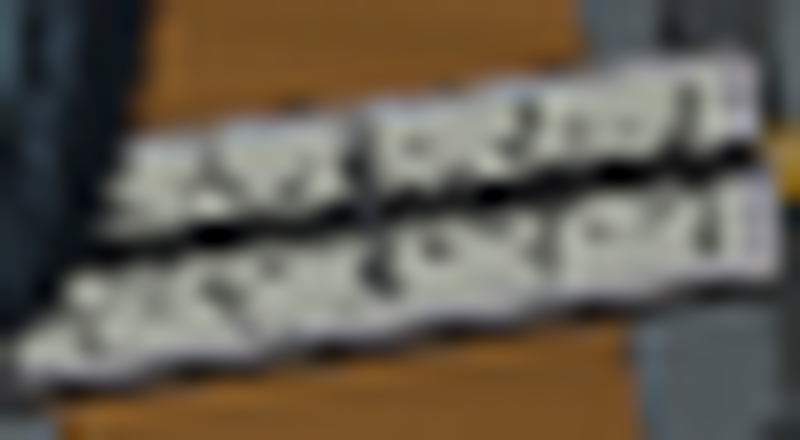

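The heading is 102.6°, so the pull is square. The pointer crosses the slot at about 368, against about 374 expected for the 10 N line (5 N at 216, 15 N at 533). It is roughly 1 mm short, and the averaged 9.3 N force agrees. I'll add 1.5 mm.

Request:
move_arm:
  hand: [1,1,1,1,1,1,1,1,1,1]
  slide:
    - [0.5,0,0]
    - [1,0,0]
    - [1.5,0,0]
    - [1.5,0,0]
    - [1.5,0,0]
    - [1.5,0,0]
    - [1.5,0,0]
    - [1.5,0,0]
    - [1.5,0,0]
    - [1.5,0,0]
  twist:
    - [0,0,0]
    - [0,0,0]
    - [0,0,0]
    - [0,0,0]
    - [0,0,0]
    - [0,0,0]
    - [0,0,0]
    - [0,0,0]
    - [0,0,0]
    - [0,0,0]

```text
time: 16.2
eef_pos: [513.1, 62.7, 131.5]
tool_rot: [0.001, 0.627, 0.779, -0.001]
contact_force: [1.3, -10.4, -2.4]
width: 28.1
gripper_force: 80.0
```

```bash
python3 - <<'E'
from h import *
L=[];I=[]
for i in range(30):
    I.append(look('top').astype(float));L.append(ctrl.get_state()['contact_force'])
L=np.array(L);u=np.array([-.2147,.9767,0]);print((L@u).mean(),ctrl.get_state()['time'],ctrl.get_state()['eef_pos'])
m=np.mean(I,0).astype(np.uint8);x0,y0=268,209
cv2.imwrite('pics/m7.png',cv2.resize(m[y0+17:y0+39,x0+5:x0+45,::-1],(800,440),interpolation=cv2.INTER_LANCZOS4))
E
```

```text
-9.747720237156658 17.7 [513.08519953  62.72183083 131.53607592]
```

View pics/m7.png

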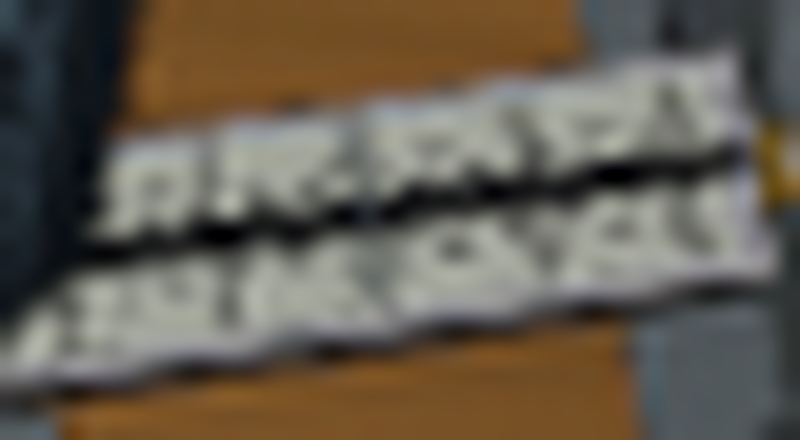

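The pointer (about 367) now lies on the 10 N line, midway between the 5 N (about 215) and 15 N (about 522) lines. The averaged force is 9.75 N, so I'll hand it in.

```bash
python3 -c "
from bench import ctrl
print(ctrl.job_done())"
```

```text
the job is handed in; nothing more can be done
None
```

The scale is hooked round the middle peg and held square to the rail with the pointer on the 10 N line (about 9.75 N measured). I handed the job in while the pull was still on.

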